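Fit the spring-loaded retaining bar on the shaker platform

ROBOT

A 7-joint arm with a two-finger parallel gripper is mounted at the origin on the work surface. World frame = base frame: x ahead of the robot, y to its left, z up, the work surface at z = 0. Lengths are in mm, angles in rad, forces in N, time in s.
With the tool pointing down it reaches from about 425 to 975 mm from the base axis. Payload 16.7 kg.
Tool frame: the origin (TCP) lies midway between the tips of the shut fingers; the grasp point (between the pads) lies 19 mm behind it (arm.hold_point_z is the distance from the TCP to the grasp point, in mm); x points along the fingers, y is the direction in which the jaws open and shut, and the axes are right-handed (so a half turn about x gives the same grasp; the last joint's range is limited). The gripper opens to 85 mm and grips with 20 to 120 N. Pads are 22 mm wide; open, the fingers measure 114 mm over their backs; the gripper's body (76 mm by 85 mm) begins 54 mm behind the grasp point. The pads swing forward as they close: fully open they stand 13 mm farther back than shut.
Start: joints at [-1.256, 0.426, 0.074, 1.606, -0.034, 1.111, -0.067], TCP at [301.96, 603.653, 231.302] pointing down, gripper open.
Joint ranges: [-2.85, 2.85], [-0.5, 2.14], [-1.23, 1.37], [0.21, 2.46], [-1.02, 4.16], [0.16, 2.05], [-2.73, 2.73]. Speed limits (rad/s): [1.89, 1.89, 2.39, 2.39, 3.01, 3.01, 3.01].

INTERFACE

Orientations are given as [roll, pitch, yaw] about the fixed x, y, z axes, in that order (R = Rz(yaw) Ry(pitch) Rx(roll)).
In Python, from plant import arm gives the robot as it stands. Calls block until the motion is done:
- arm.reach(position, orientation): joint-space move of the TCP to a pose.
- arm.move_l(position, attitude=None, vel=150, stop_force=None): straight line of the TCP; attitude=None keeps the orientation; vel is the mean speed in mm/s. With stop_force (N) it stops when the force on the tool has changed by that much, and returns True; else False.
- arm.set_joints(angles): joint-space move.
- arm.move_gripper(opening, f_grip=None): finger opening in mm; f_grip is the grip in N (None keeps the last); returns when the fingers have stopped.
- arm.sleep(seconds).
- arm.solve_ik(position, orientation): joint angles nearest the present ones, or None.
- arm.read_camera(name): name is "scene" or "top" or "wrist"; returns the picture (480x640x3 uint8, blue, green, red); there is no depth.
- arm.camera_info(name): a dict with "K" (3x3 intrinsics, pixels), "k1" (the pictures are not rectified: a ray, as slopes to the right and down, at radius r is drawn at 1 + k1 r^2 times it, then the intrinsics apply), "R" (3x3) and "t" (3): a world point X has camera coordinates R X + t. Camera axes: x right, y down, z forward; pixel columns grow to the right and rows downward; lengths in mm; the calibration is good to about 2 mm. A picture is of the moment at which its call begins: read the wrist's pose just before it. camera_info takes no time and is no camera call; for the wrist camera it gives the pose at the moment of the call.
A pose or a line that the arm cannot do raises arm.Unreachable and nothing moves.
- arm.close_job(): hands the job in, once; it reports no verdict.
Trained networks look in the newest picture that a camera, given by its name, has taken for a name from the list of things; names that differ only in an ending like _2 or _b are one class to them, and where a whole thing is asked for, a point or a joint stands for the part that bears it (a point fixed in the world has none). Each returns a list of dicts, best first, with "confidence" (0 to 1); they miss things now and then, are a little off and sometimes report something else, mostly with a low value. They report only what shows in the picture. A call takes as long as a camera call.
- arm.silhouettes(camera, query): "region" (480x640 bool, what is visible of it) and "extent" ([left, top, right, bottom] in pixels, round what is visible of it).
Readings, each from a call of its own:
- arm.get_clock(): time.
- arm.get_joint_positions(): joint angles.
- arm.get_joint_velocities(): joint speeds.
- arm.get_joint_efforts(): joint torques, N m.
- arm.get_ee_pos(): TCP position.
- arm.get_ee_rot(): TCP orientation.
- arm.get_ft_force(): force on the tool from outside, world axes, zero at the start.
- arm.get_wrist_torque(): the same for the moment, N m.
- arm.get_width(): finger opening in mm.
Only numpy, scipy, OpenCV 4.12 (cv2) and the standard library are available. Lean on these libraries where they do the work, as an engineer would, in place of code of your own. Each camera call takes 0.05 s, during which the arm holds its last target.

TASK

Fit the loose retaining bar in front of the bottles on the orbital shaker: slip its forked end onto the headed post with the bar swung out towards you, press it along until its spring is fully in and the post is firmly up against the stop in the root of the fork, and, keeping it pressed so, swing the bar about the post into line until it leans on the keeper's long leg. Then let the bar run along into the keeper until its round nose is fully home under the roof, and let go. Feel your way: never load the post or the keeper with more than 22 N, and leave the bottles and everything else standing where they are.

Things in the scene. Friction and masses are not known exactly. Their poses are not given: they have to be found in the camera images.
- shaker: Orbital shaker, fixed: white housing, rectangular platform (360 by 420 mm) under a black mat, fixed rail behind the bottles. Origin at the centre of its underside; the mat's top is 110 mm higher. Its x points from the robot's side to the rear, y along the line of the fitted bar, z up.
- post: Fixed upright steel post at the platform's -y side: shank 12 mm diameter, 46 mm high, under a round head of 28 mm diameter, 7 mm thick. The fork goes under the head, so the 40 mm high bar can be carried at most 5 mm off the mat. Origin on the axis, at the mat; axes as the shaker's.
- keeper: Fixed folded-steel keeper at the platform's +y side, 52 mm high, axes as the shaker's. Origin at the mat, on the line of the fitted bar, at the inner face of the end wall; the post's axis is 278 mm from it along -y. Pocket open towards the post, 17 mm wide (x), 46 mm clear height under a roof.
- long_leg (a point): free end of the keeper's rear wall, the long leg: inner face, at the mat. The face lies 8.5 mm behind (+x of) the keeper's origin and runs from y = -38 mm (this point) to the end wall. The bar swings against this face.
- short_leg (a point): free end of the keeper's front wall, the short leg: inner face, at the mat. The face lies 8.5 mm in front (-x) of the keeper's origin and runs from y = -12 mm (this point) to the end wall; wall 6 mm thick. The roof covers the same length.
- bar: Loose aluminium bar, 14 mm wide (x), 40 mm high, 295 mm long (y), 0.2 to 0.3 kg, lying on the mat in front of the post-keeper line, turned up to 0.25 rad. Origin at the centre of its underside. Fork at the -y end. Bumpers (24 mm deep, 36 mm wide) on the +x face at y = -70 and +70 mm; between y = -45 and +45 mm it is plain, free to grip across x.
- nose (a point): Tip of the bar's round nose (radius 7 mm), at its underside, 135 mm along the bar's +y from its origin. With the post firmly against the fork's stop it passes the short leg with 2 mm or more to spare; fitted, it has moved on 14 to 19 mm and touches the keeper's end wall.
- fork_root (a point): Root of the bar's fork, at the underside, 118 mm along the bar's -y. Fork 29 mm wide; slot 15 mm wide, open to -y, through the full height; rounded tine tips 41.5 mm from this point. A hand-set stop with a stiff rubber buffer (15 N per mm) stands 0 to 5 mm out from here towards the tips, differently each time: feel for it. The post's axis is 6 mm beyond it when they meet.
- plunger (a joint): Brass spring plunger in the fork's slot, in m pressed in: 0 free (face 33 mm from the root), 0.028 to 0.033 when the post meets the stop. 0.35 N per mm: 10 to 11.5 N at the stop, 5 N with the bar fitted. Some 15 N in all along the bar holds the post firmly against the stop; run up slowly, and swing slowly: the post can stick and slip in the slot.
- bottle_a: squat amber bottle, 64 mm diameter, about 105 mm high, standing on the mat behind the bar's line, near the post; origin at the centre of its underside. Must stay
- bottle_b: the same bottle, near the keeper. Must stay
- flask: conical glass flask, 66 mm diameter, 88 mm high, on the platform behind the rear rail. Must stay
- tube_rack: white tube rack with blue-capped tubes on the bench, left. Must stay
- tip_box: yellow pipette-tip box on the bench, right. Must stay
- dishes: stack of four 90 mm dishes on the bench, right. Must stay
- driver: screwdriver lying on the bench, left. Must stay

How it is judged (in metres and radians):
On the way, in this order (a step that is already met when the one before it is completed fails the run):
1. with the bar still swung out from its line, the fork is on the post and pressed up until the post is firmly against its stop, the spring fully in (y of post in the frame of bar between -0.1315 and -0.12 m and x of post in the frame of bar between -0.004 and 0.004 m and contact force between bar and post above 12 N and angle between the y axis of bar and the y axis of shaker, either way round above 0.12 rad), for 0.2 s.
2. still pressed firmly against the post, the bar has been swung into line and leans on the keeper's long leg, the nose not yet in the pocket (y of post in the frame of bar above -0.1315 m and angle between the y axis of bar and the y axis of shaker, either way round below 0.02 rad and contact force between bar and post above 12 N and contact force between bar and keeper above 1.5 N), for 0.1 s.
At the end, for the whole second after the job is handed in: The bar lies flat on the mat in line (within 0.025 rad), the post in its fork, its nose within 4 mm of the keeper's end wall and within 4 mm of its line; it is released and at rest (y of nose in the frame of keeper above -0.004 m and x of nose in the frame of keeper between -0.004 and 0.004 m and z of nose in the frame of keeper below 0.004 m and x of post in the frame of bar between -0.004 and 0.004 m and angle between the y axis of bar and the y axis of shaker, either way round below 0.025 rad and angle between bar's own z axis and vertical below 0.04 rad and linear speed of bar below 0.02 m/s); the robot touches nothing.
It fails at once if the bar is pressed on the post with more than 22 N (contact force between bar and post above 22 N).
It fails at once if the bar is pressed on the keeper with more than 22 N (contact force between bar and keeper above 22 N).
It fails at once if a bottle is shoved more than 12 mm or tipped (distance of any of bottle_a, bottle_b from where it was at the start of the episode above 0.012 m or angle between any of bottle_a, bottle_b's own z axis and vertical above 0.15 rad).
It fails at once if another bystander is moved more than 15 mm (distance of any of flask, tube_rack, tip_box, dishes, driver from where it was at the start of the episode above 0.015 m).
It also fails if it takes over 72 s, if anything falls off the work surface, if the arm or the gripper's body presses on something with over 40 N, if the wrist force passes 120 N, or if a joint passes its speed limit or range.

## Working session

There is one attempt and no reset: what is moved stays moved. The work goes in short steps, each a Python script; the robot and the scene stay as the last script left them, time stands still between calls to the robot, and variables do not carry over. Pictures are saved under pics/ and viewed, and the job is handed in when it is done.

```bash
ls; mkdir -p pics; python3 - <<'E'
from plant import arm
import cv2,numpy as np
print(arm.get_clock(),arm.get_ee_pos(),arm.get_ee_rot(),arm.hold_point_z,arm.get_ft_force())
for n in("scene","top","wrist"):
    im=arm.read_camera(n);cv2.imwrite(f"pics/{n}0.png",im);i=arm.camera_info(n);print(n,i)
print(arm.get_clock())
E
```

```text
pics
0.0 [301.80145889 603.300815   230.59833152] [-1.48307583  1.56949502 -1.94685314] 18.700000000000003 [ 0.02459161 -0.28418702 -0.14524089]
scene {'K': array([[538.92711711,   0.        , 316.04104052],
       [  0.        , 538.92711711, 237.42595409],
       [  0.        ,   0.        ,   1.        ]]), 'k1': -0.04137464680291818, 'R': array([[ 0.65637589,  0.75432525,  0.01281079],
       [ 0.45364712, -0.38105924, -0.80560421],
       [-0.60280593,  0.53459076, -0.59231557]]), 't': array([-412.70806746, -150.87449768, 1844.23523374])}
top {'K': array([[546.73385738,   0.        , 312.25845962],
       [  0.        , 546.73385738, 243.99281557],
       [  0.        ,   0.        ,   1.        ]]), 'k1': -0.014985914523957077, 'R': array([[-0.01095298, -0.99983203,  0.01469477],
       [-0.99599081,  0.00960374, -0.08893857],
       [ 0.08878251, -0.01561   , -0.99592871]]), 't': array([  30.04069292,  583.54972555, 1303.32457564])}
wrist {'K': array([[407.8684868 ,   0.        , 322.00133985],
       [  0.        , 407.8684868 , 234.30761282],
       [  0.        ,   0.        ,   1.        ]]), 'k1': -0.07628584387810253, 'R': array([[ 4.47704481e-01,  8.94181097e-01, -9.29397518e-04],
       [ 8.55615760e-01, -4.28092914e-01,  2.90960697e-01],
       [ 2.59773687e-01, -1.31059615e-01, -9.56734555e-01]]), 't': array([-675.04631341,  -36.81836375,  380.17465211])}
0.15
```

View pics/top0.png

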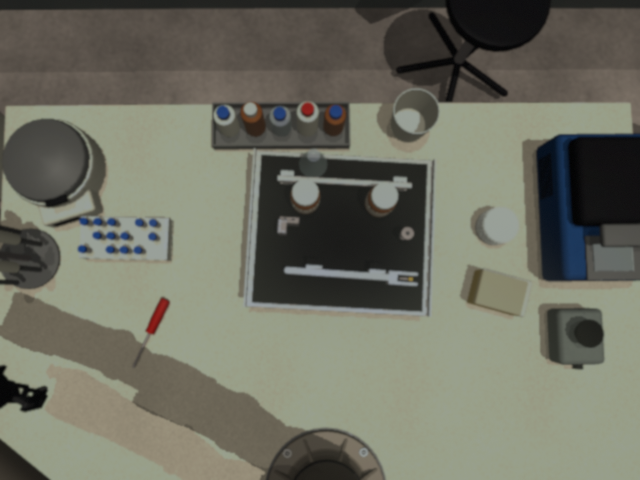

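View pics/scene0.png

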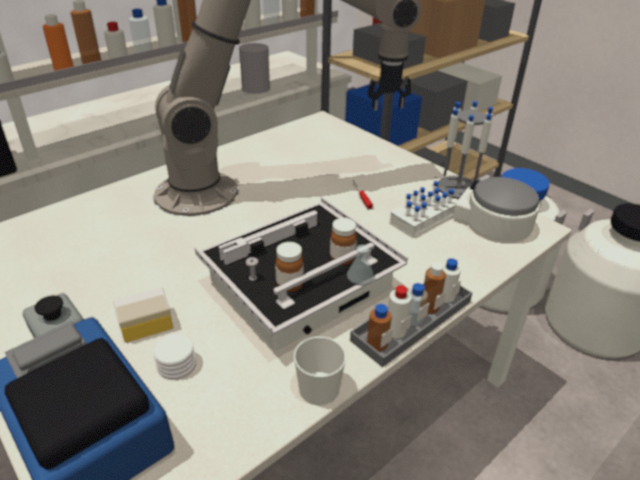

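```bash
cat > h.py <<'E'
from plant import arm
import numpy as np, cv2
from scipy.spatial.transform import Rotation as Ro
def ray(info,uv):
    K=info["K"];k1=info["k1"]
    D=np.array([k1,0,0,0,0.]); p=cv2.undistortPoints(np.array(uv,float).reshape(-1,1,2),K,D).reshape(-1,2)
    d=np.c_[p,np.ones(len(p))]@info["R"]; c=-info["R"].T@info["t"]; return c,d
def plane(info,uv,z):
    c,d=ray(info,uv); s=(z-c[2])/d[:,2]; return c+s[:,None]*d
def proj(info,P):
    p,_=cv2.projectPoints(np.array(P,float).reshape(-1,3),cv2.Rodrigues(info["R"])[0],info["t"],info["K"],np.array([info["k1"],0,0,0,0.])); return p.reshape(-1,2)
def down(yaw,sign=1):
    # bar yaw: bar x axis=(cos,sin); tool y = sign*bar x
    X=np.array([0,0,-1.]);Y=sign*np.array([np.cos(yaw),np.sin(yaw),0]);Z=np.cross(X,Y)
    return Ro.from_matrix(np.c_[X,Y,Z]).as_euler("xyz")
def snap(cam,name):
    i=arm.camera_info(cam);im=arm.read_camera(cam);cv2.imwrite(f"pics/{name}.png",im);np.savez(f"pics/{name}.npz",**i);return i,im
E
python3 - <<'E'
from h import *
i=arm.camera_info("top")
print("mat corners",plane(i,[[259,157],[433,162],[428,313],[247,305]],110))
print("post",plane(i,[[407,234]],163),"keeper",plane(i,[[288,225]],162))
print("bar ends",plane(i,[[285,270],[417,279]],150))
print("bottles",plane(i,[[305,195],[382,199]],215))
w=arm.camera_info("wrist");R=Ro.from_euler("xyz",arm.get_ee_rot()).as_matrix();print(R)
c=-w["R"].T@w["t"];print("cam in tool",R.T@(c-arm.get_ee_pos()),"\n", R.T@w["R"].T)
for s in(1,-1):
  for y in (0,0.2): 
    print(s,y,arm.solve_ik([560,0,400],down(y,s)))
E
```

```text
mat corners [[ 778.98379862  146.01640963  110.        ]
 [ 764.37652322 -256.56363623  110.        ]
 [ 417.23262944 -234.52484708  110.        ]
 [ 439.88175051  173.75419071  110.        ]]
post [[ 591.55737462 -181.4779353   163.        ]] keeper [[613.88273994  78.74643833 162.        ]]
bar ends [[ 516.0972123    86.35976366  150.        ]
 [ 493.29253664 -203.39899017  150.        ]]
bottles [[ 670.40242558   41.10787711  215.        ]
 [ 660.56496921 -120.76619682  215.        ]]
[[-6.94602663e-05  4.47362421e-01  8.94352760e-01]
 [-1.11456110e-04  8.94352753e-01 -4.47362426e-01]
 [-9.99999991e-01 -1.30754993e-04 -1.22607050e-05]]
cam in tool [-143.03789697    0.61122587  -75.13432837] 
 [[-8.21264789e-05 -2.90887107e-01  9.56757380e-01]
 [ 9.99999915e-01 -4.10097398e-04 -3.88453482e-05]
 [ 4.03663323e-04  9.56757296e-01  2.90887116e-01]]
1 0 [-0.7642018   0.13985435  0.74437034  1.66608491 -0.09646711  1.37323337
 -0.00572748]
1 0.2 [-0.74733973  0.13824044  0.72411979  1.66537842 -0.09323607  1.37321037
  0.19037963]
-1 0 None
-1 0.2 [-1.164222    0.30512631  1.34557065  1.67903351 -0.30169368  1.40023676
 -2.71798937]<sys>:0: UserWarning: Gimbal lock detected. Setting third angle to zero since it is not possible to uniquely determine all angles.
```

```bash
python3 - <<'E'
from h import *
print(arm.solve_ik([555,-28,315],down(-0.06)))
p=arm.get_ee_pos()
arm.move_l([p[0],p[1],310],vel=250)
arm.reach([555,-28,315],down(-0.06))
print(arm.get_clock(),arm.get_ee_pos(),arm.get_joint_positions(),arm.get_ft_force())
i,im=snap("wrist","w1")
for q in("bar","post","keeper","bottle_a"):
    for d in arm.silhouettes("wrist",q)[:3]:
        print(q,d["confidence"],d["extent"],d["region"].sum()); 
        if d["confidence"]>.4: np.save(f"pics/w1_{q}.npy",d["region"]) if not (q=="bottle_a") else 0
cv2.imwrite("pics/w1b.png",im)
E
```

```text
[-0.6989866   0.18863401  0.74012296  1.80419681 -0.1360716   1.20050158
  0.02174042]
3.3833 [555.18382347 -26.88895913 314.88075462] [-0.71526829  0.19150501  0.75823088  1.80456178 -0.14078948  1.20076218
  0.02692418] [ 0.04378134 -0.74575378  0.29869868]
bar 0.57 [250.4, 50.0, 308.1, 401.6] 11056
post 0.95 [365.9, 340.7, 400.1, 395.2] 1211
post 0.63 [540.3, 87.7, 640.0, 169.3] 4319
keeper 0.71 [371.1, 18.5, 425.1, 92.7] 2692
keeper 0.62 [249.8, 50.7, 306.4, 403.7] 11486
keeper 0.37 [398.2, 432.3, 415.3, 446.4] 139
bottle_a 0.73 [421.8, 267.3, 536.6, 365.5] 4574
bottle_a 0.7 [430.9, 57.4, 575.4, 159.1] 11501<sys>:0: UserWarning: Gimbal lock detected. Setting third angle to zero since it is not possible to uniquely determine all angles.
```

View pics/w1.png

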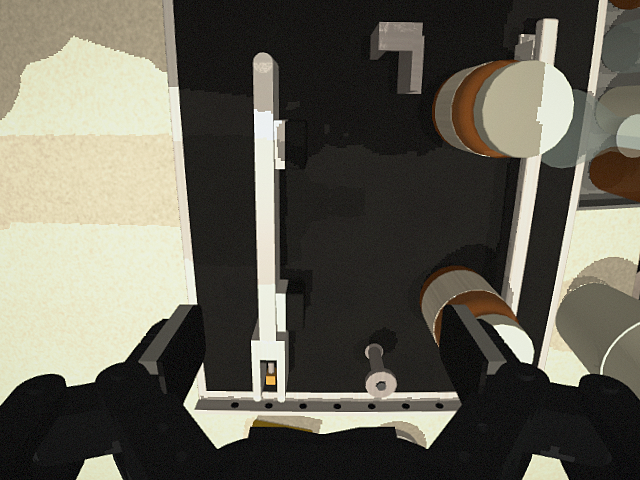

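```bash
python3 - <<'E'
import cv2,numpy as np
im=cv2.imread("pics/w1.png")
a=cv2.resize(im[0:110,360:440],None,fx=5,fy=5,interpolation=cv2.INTER_CUBIC)
b=cv2.resize(im[320:430,240:420],None,fx=4,fy=4,interpolation=cv2.INTER_CUBIC)
cv2.imwrite("pics/c_keep.png",a);cv2.imwrite("pics/c_post.png",b)
c=cv2.resize(im[40:180,235:315],None,fx=4,fy=4,interpolation=cv2.INTER_CUBIC);cv2.imwrite("pics/c_nose.png",c)
E
```

```text
(no output)
```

View pics/c_keep.png

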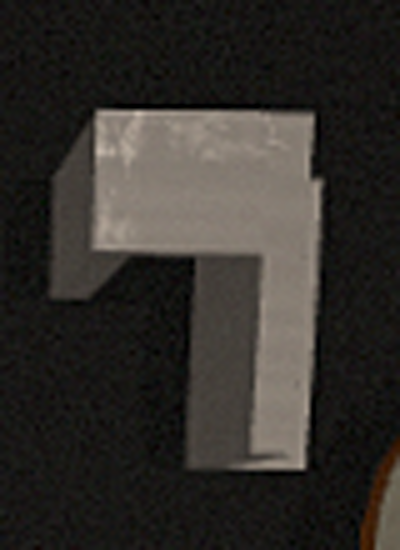

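View pics/c_post.png

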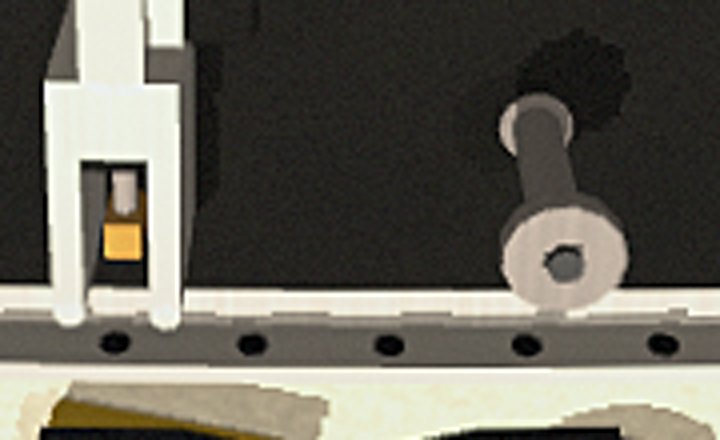

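View pics/c_nose.png

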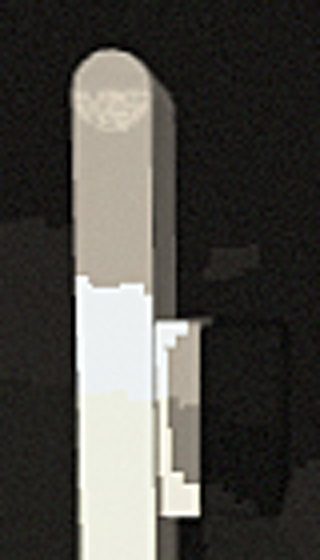

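```bash
python3 - <<'E'
from h import *
i=dict(np.load("pics/w1.npz"))
K=lambda x,y:[360+(x-2)/5,(y-2)/5]
P=lambda x,y:[240+(x-1.5)/4,320+(y-1.5)/4]
N=lambda x,y:[235+(x-1.5)/4,40+(y-1.5)/4]
ph=plane(i,[P(565,258)],163)[0]; pb=plane(i,[P(537,127)],110)[0]; print("post head",ph,"base",pb)
n=plane(i,[N(110,48),N(72,120),N(152,120)],150);print("nose",n)
f=plane(i,[P(70,325),P(165,325),P(82,161),P(149,161),P(45,85),P(181,85),P(45,300),P(182,300)],150);print("fork",f)
k=plane(i,[K(250,465),K(306,468),K(262,255),K(321,180),K(93,250),K(95,110),K(315,110)],162);print("keep tipin,tipout,legroot, legback, roof corners",k)
tip=(f[0]+f[1])/2; d=n[0]-tip; print("bar len",np.linalg.norm(d),"yaw",np.arctan2(-d[0],d[1]))
r=(f[2]+f[3])/2; d2=n[0]-r; print("root->nose",np.linalg.norm(d2),np.arctan2(-d2[0],d2[1]))
d3=k[5]-k[6];print("roof back edge yaw",np.arctan2(d3[1],d3[0])+np.pi, np.linalg.norm(d3))
d3=k[4]-k[5];print(np.arctan2(-d3[0],d3[1]), np.linalg.norm(d3))
# shaker mat edges left (front edge): px
e=plane(i,[[174,20],[200,385]],110);dd=e[0]-e[1];print("front edge yaw",np.arctan2(-dd[0],dd[1]))
E
```

```text
post head [ 596.43249985 -179.27321316  163.        ] base [ 596.6012189  -180.87855372  110.        ]
nose [[519.06950031  91.56826301 150.        ]
 [511.18904182  79.93899733 150.        ]
 [525.44422892  78.97577826 150.        ]]
fork [[ 484.62840546 -201.37413709  150.        ]
 [ 506.44814985 -202.4061008   150.        ]
 [ 492.27005151 -157.51552022  150.        ]
 [ 507.02980805 -158.25971381  150.        ]
 [ 486.33696751 -137.97679078  150.        ]
 [ 515.76530465 -139.49802286  150.        ]
 [ 479.70297741 -194.15259149  150.        ]
 [ 510.97071879 -195.64158164  150.        ]]
keep tipin,tipout,legroot, legback, roof corners [[620.28134656  57.36140581 162.        ]
 [628.10673417  56.59672038 162.        ]
 [622.18807297  84.84682322 162.        ]
 [630.30965059  94.1287275  162.        ]
 [599.20764521  86.5519455  162.        ]
 [599.99976341 104.31741036 162.        ]
 [629.56185089 103.0445762  162.        ]]
bar len 294.4003063543981 yaw -0.0800146946494708
root->nose 250.21062287716776 -0.07769102614720043
roof back edge yaw 6.2401555824741255 29.589476555271254
3.0970346354448037 17.783115387738484
front edge yaw -0.08199596412969161
```

```bash
python3 - <<'E' 2>/dev/null
from h import *
i=dict(np.load("pics/w1.npz"))
print("bottle b cap",plane(i,[[525,110],[574,110],[476,110]],215))
arm.move_l([548,-165,255],down(-0.065),vel=200); arm.sleep(0.2)
print(arm.get_clock(),arm.get_ee_pos(),arm.get_ee_rot(),arm.get_ft_force())
i,im=snap("wrist","w2")
for q in("bar","post","bottle_a"):
    for d in arm.silhouettes("wrist",q)[:2]: print(q,d["confidence"],d["extent"])
E
```

```text
bottle b cap [[677.39781834  43.2754979  215.        ]
 [707.64214614  42.35390167 215.        ]
 [648.06070567  44.36751162 215.        ]]
4.7333 [ 548.37746434 -163.9664606   255.32375253] [2.2106436  1.57013405 0.57646059] [ 0.29971645 -0.19108851 -0.07929367]
bar 0.71 [222.4, 0.0, 297.8, 294.8]
post 0.87 [375.3, 223.7, 426.0, 279.5]
bottle_a 0.8 [453.3, 107.2, 637.2, 232.9]
bottle_a 0.44 [378.1, 223.0, 426.0, 279.1]
```

View pics/w2.png

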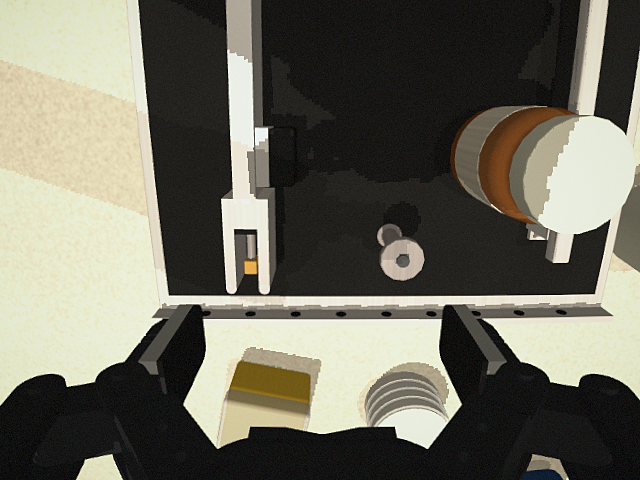

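```bash
python3 - <<'E'
import cv2,numpy as np
im=cv2.imread("pics/w2.png")
cv2.imwrite("pics/c2.png",cv2.resize(im[185:305,210:440],None,fx=3.4,fy=3.4,interpolation=cv2.INTER_CUBIC))
E
```

```text
(no output)
```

View pics/c2.png

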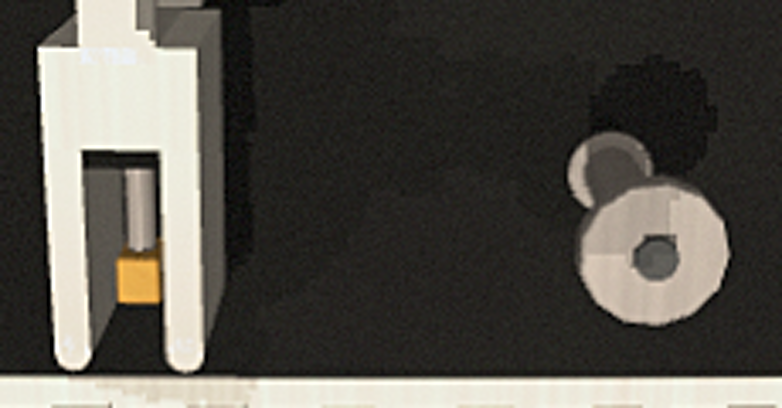

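```bash
python3 - <<'E'
from h import *
i=dict(np.load("pics/w2.npz"))
P=lambda x,y:[210+(x-1.2)/3.4,185+(y-1.2)/3.4]
print("head",plane(i,[P(655,254),P(581,254),P(729,254),P(655,183),P(655,326)],163)); print("base",plane(i,[P(610,172)],110))
f=plane(i,[P(73,372),P(184,373),P(84,150),P(160,150),P(38,47),P(199,47)],150);print(f)
tip=(f[0]+f[1])/2;r=(f[2]+f[3])/2;s=(f[4]+f[5])/2
u=np.array([.079,.9969]);print(tip,r,s,"origins",tip[:2]+159.5*u,r[:2]+118*u)
print("bar edges",plane(i,[[227.5,5],[252.5,5],[228,20],[254,20]],150))
print("bottle a cap",plane(i,[[573,174],[511,174],[635,174]],215))
E
```

```text
head [[ 596.40765397 -179.63054166  163.        ]
 [ 582.96127522 -178.75000569  163.        ]
 [ 609.92085078 -180.52288992  163.        ]
 [ 596.47967435 -166.10246953  163.        ]
 [ 596.35304624 -193.81899617  163.        ]]
base [[ 596.52670798 -180.33300077  110.        ]]
[[ 484.31019066 -202.20324441  150.        ]
 [ 506.2210534  -203.71624341  150.        ]
 [ 492.34099618 -157.08278321  150.        ]
 [ 506.59992007 -157.99809474  150.        ]
 [ 486.31180778 -136.99726593  150.        ]
 [ 515.87389672 -138.96125184  150.        ]]
[ 495.26562203 -202.95974391  150.        ] [ 499.47045812 -157.54043898  150.        ] [ 501.09285225 -137.97925888  150.        ] origins [507.86612203 -43.95419391] [508.79245812 -39.90623898]
bar edges [[503.66122406 -27.50218899 150.        ]
 [517.63745673 -28.64363353 150.        ]
 [503.08051585 -35.37879737 150.        ]
 [517.71292462 -36.55180646 150.        ]]
bottle a cap [[ 667.18168711 -122.79389819  215.        ]
 [ 637.24845753 -121.28130331  215.        ]
 [ 698.73518723 -124.24145104  215.        ]]
```

```bash
python3 - <<'E' 2>/dev/null
from h import *
R=down(-0.081)
arm.move_gripper(50,110)
arm.move_l([509.7,-33.4,215],R,vel=250)
arm.move_l([509.7,-33.4,122],R,vel=120,stop_force=8)
print(arm.get_clock(),arm.get_ee_pos(),arm.get_ft_force())
arm.move_gripper(0,110); arm.sleep(0.2)
print(arm.get_clock(),arm.get_width(),arm.get_ee_pos(),arm.get_ee_rot(),arm.get_ft_force(),arm.get_wrist_torque())
p=arm.get_ee_pos()
arm.move_l([509.7,-33.4,124.5],R,vel=30); arm.sleep(0.3)
print(arm.get_clock(),arm.get_width(),arm.get_ee_pos(),arm.get_ft_force(),arm.get_wrist_torque())
snap("wrist","w3"); snap("scene","s3")
E
```

```text
7.025 [510.09500867 -33.69276318 122.54148408] [-0.13729513  0.45351359  0.1447717 ]
7.6583 12.49819728719577 [510.04354641 -33.26923011 122.74559969] [2.32412302 1.56972033 0.67243864] [-3.50158581 -0.33357893 11.83513494] [ 0.11060989  0.79505329 -0.02119009]
8.2083 12.236434033052952 [509.61727199 -33.40874965 124.39138015] [-0.15899525 -0.25209571 -3.82996883] [0.25820815 0.01724147 0.0247885 ]
```

View pics/w3.png

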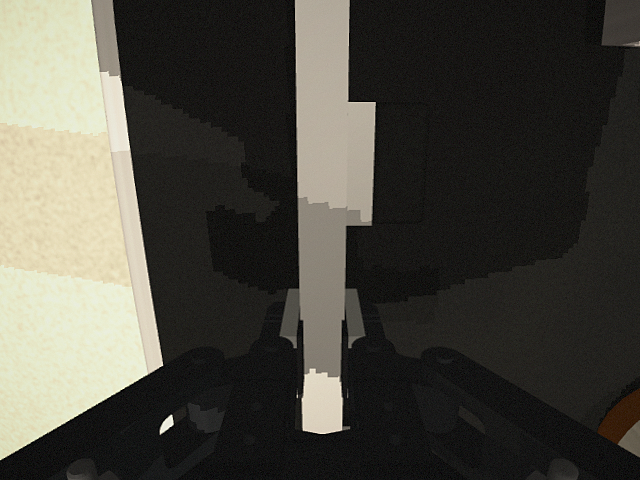

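View pics/s3.png

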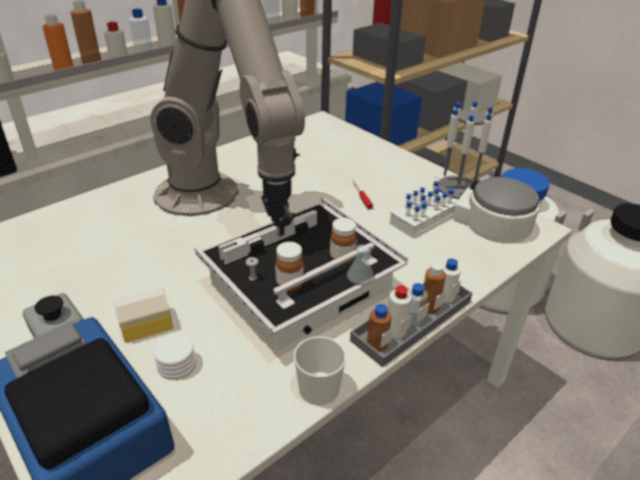

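```bash
python3 - <<'E' 2>/dev/null
from h import *
i=dict(np.load("pics/w3.npz"))
q=plane(i,[[295,5],[350,5],[297.5,150],[347,90],[300,260],[345,260]],152);print(q)
c0=(q[0]+q[1])/2;c1=(q[4]+q[5])/2;print(c0,c1,"yaw",np.arctan2(-(c0-c1)[0],(c0-c1)[1]))
u=np.array([.0809,.9967]);tcp=np.array([509.62,-33.41]);n=np.array([u[1],-u[0]])
for c in(c0,c1): print("lateral vs tcp",(c[:2]-tcp)@n,"along",(c[:2]-tcp)@u)
# bumper +70: edges
b=plane(i,[[360,102],[360,224]],149.5);print("bumper along",(b[:,:2]-tcp)@u)
E
```

```text
[[510.36830217  68.85661131 152.        ]
 [524.52603605  67.70053671 152.        ]
 [507.46808085  31.66900973 152.        ]
 [522.30663168  46.55738925 152.        ]
 [505.0106872   -0.95948292 152.        ]
 [518.54753367  -2.05823665 152.        ]]
[517.44716911  68.27857401 152.        ] [511.77911044  -1.50885979 152.        ] yaw -0.08104101735840467
lateral vs tcp -0.4252661858892533 along 101.98621969714577
lateral vs tcp -0.4288168701459751 along 31.970538485008948
bumper along [77.66498648 42.54814687]
```

```bash
cat >> h.py <<'E'
P0=np.array([596.85,-179.9]); G=9.9; YS=-0.065
def uv(yaw): 
    u=np.array([-np.sin(yaw),np.cos(yaw)]); return u,np.array([u[1],-u[0]])
def tgt(D,yaw,P=P0,z=124.5,lat=0):
    u,n=uv(yaw); q=P+(D+G)*u+lat*n; return np.array([q[0],q[1],z])
def st(yaw,P=P0):
    u,n=uv(yaw); p=arm.get_ee_pos();f=arm.get_ft_force();d=p[:2]-P
    return dict(t=round(arm.get_clock(),2),D=round(d@u-G,2),lat=round(d@n,2),z=round(p[2],2),Fu=round(f[:2]@u,2),Fn=round(f[:2]@n,2),Fz=round(f[2],2),yaw=round(float(np.arctan2(*Ro.from_euler("xyz",arm.get_ee_rot()).as_matrix()[[1,0],1])),4))
E
python3 - <<'E' 2>/dev/null
from h import *
y=YS+0.2
for D in(200,176,124): print(D,tgt(D,y),arm.solve_ik(tgt(D,y),down(y)))
arm.move_l(tgt(205,y),down(y),vel=80)
arm.move_l(tgt(178,y),down(y),vel=60); arm.sleep(0.3)
for k in range(3): print(st(y)); arm.sleep(.05)
snap("top","t4")
im=cv2.imread("pics/t4.png");cv2.imwrite("pics/t4c.png",cv2.resize(im[180:320,240:440],None,fx=4,fy=4,interpolation=cv2.INTER_CUBIC))
snap("scene","s4")
im=cv2.imread("pics/s4.png");cv2.imwrite("pics/s4c.png",cv2.resize(im[190:330,190:410],None,fx=3.6,fy=3.6,interpolation=cv2.INTER_CUBIC))
E
```

```text
200 [568.59949372  28.09018942 124.5       ] [-0.63406956  0.43322287  0.59877939  1.96966041 -0.32522637  0.83384084
  0.27827418]
176 [571.82966118   4.30855747 124.5       ] [-0.59238708  0.43793088  0.6012445   1.96405252 -0.32905529  0.83653209
  0.32342489]
124 [578.82835736 -47.21831175 124.5       ] [-0.50076938  0.45336676  0.60555993  1.94422278 -0.33962422  0.84564569
  0.42113206]
{'t': 10.47, 'D': np.float64(178.36), 'lat': np.float64(0.06), 'z': np.float64(124.47), 'Fu': np.float64(0.14), 'Fn': np.float64(-0.82), 'Fz': np.float64(-3.64), 'yaw': 0.1356}
{'t': 10.52, 'D': np.float64(178.25), 'lat': np.float64(0.04), 'z': np.float64(124.5), 'Fu': np.float64(0.66), 'Fn': np.float64(-0.39), 'Fz': np.float64(-3.86), 'yaw': 0.1354}
{'t': 10.57, 'D': np.float64(178.19), 'lat': np.float64(0.04), 'z': np.float64(124.48), 'Fu': np.float64(-0.05), 'Fn': np.float64(-0.31), 'Fz': np.float64(-3.95), 'yaw': 0.1353}
```

View pics/t4c.png

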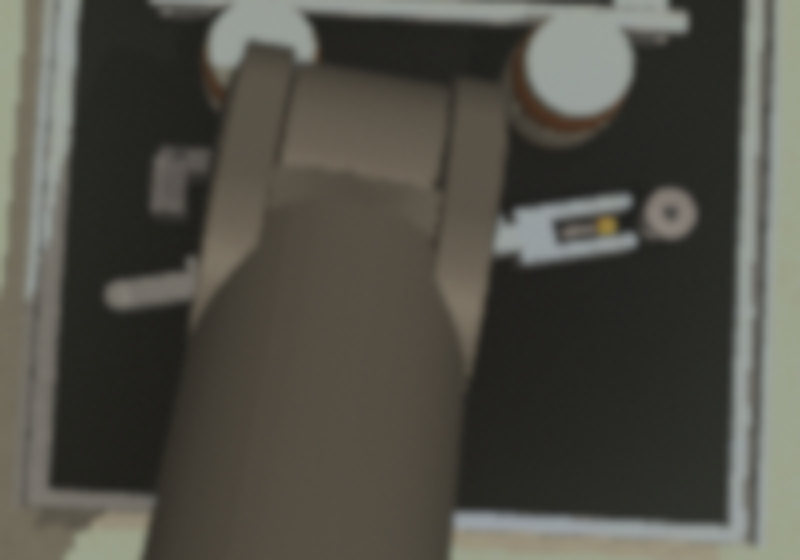

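View pics/s4c.png

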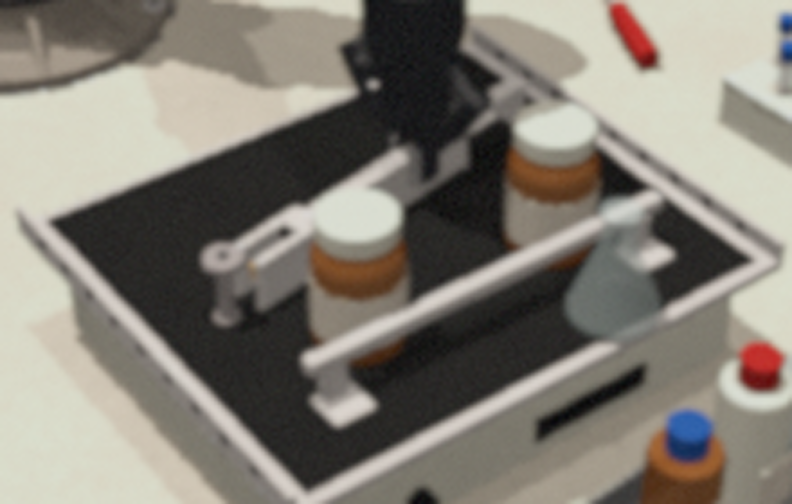

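```bash
python3 - <<'E' 2>/dev/null
from h import *
y=YS+0.2
r=arm.move_l(tgt(150,y),down(y),vel=25,stop_force=6)
print(r)
for k in range(3): print(st(y)); arm.sleep(.05)
E
```

```text
False
{'t': 11.98, 'D': np.float64(150.26), 'lat': np.float64(-0.03), 'z': np.float64(124.46), 'Fu': np.float64(2.77), 'Fn': np.float64(0.27), 'Fz': np.float64(-3.4), 'yaw': 0.1352}
{'t': 12.03, 'D': np.float64(150.27), 'lat': np.float64(-0.02), 'z': np.float64(124.46), 'Fu': np.float64(2.1), 'Fn': np.float64(0.13), 'Fz': np.float64(-3.19), 'yaw': 0.1352}
{'t': 12.08, 'D': np.float64(150.2), 'lat': np.float64(-0.04), 'z': np.float64(124.48), 'Fu': np.float64(1.56), 'Fn': np.float64(-0.01), 'Fz': np.float64(-4.18), 'yaw': 0.1352}
```

```bash
python3 - <<'E' 2>/dev/null
from h import *
y=YS+0.2
print(arm.move_l(tgt(132,y),down(y),vel=15,stop_force=10))
for k in range(3): s=st(y);print(s); arm.sleep(.05)
f0=np.mean([st(y)["Fu"] for k in range(4)]);print(f0)
print(arm.move_l(tgt(122,y),down(y),vel=3,stop_force=14.5-f0))
for k in range(4): s=st(y);print(s); arm.sleep(.05)
E
```

```text
False
{'t': 13.48, 'D': np.float64(132.7), 'lat': np.float64(0.03), 'z': np.float64(124.44), 'Fu': np.float64(9.47), 'Fn': np.float64(-0.61), 'Fz': np.float64(-2.79), 'yaw': 0.1355}
{'t': 13.53, 'D': np.float64(132.69), 'lat': np.float64(0.03), 'z': np.float64(124.45), 'Fu': np.float64(7.5), 'Fn': np.float64(-0.97), 'Fz': np.float64(-3.12), 'yaw': 0.1355}
{'t': 13.58, 'D': np.float64(132.71), 'lat': np.float64(-0.01), 'z': np.float64(124.42), 'Fu': np.float64(7.65), 'Fn': np.float64(-0.98), 'Fz': np.float64(-2.42), 'yaw': 0.1356}
8.71
True
{'t': 16.37, 'D': np.float64(125.89), 'lat': np.float64(-0.3), 'z': np.float64(123.86), 'Fu': np.float64(10.89), 'Fn': np.float64(-0.63), 'Fz': np.float64(1.33), 'yaw': 0.1372}
{'t': 16.42, 'D': np.float64(126.26), 'lat': np.float64(-0.33), 'z': np.float64(123.76), 'Fu': np.float64(10.94), 'Fn': np.float64(-0.83), 'Fz': np.float64(1.08), 'yaw': 0.1376}
{'t': 16.47, 'D': np.float64(126.41), 'lat': np.float64(-0.34), 'z': np.float64(123.72), 'Fu': np.float64(10.6), 'Fn': np.float64(-1.17), 'Fz': np.float64(1.18), 'yaw': 0.1377}
{'t': 16.52, 'D': np.float64(126.44), 'lat': np.float64(-0.37), 'z': np.float64(123.71), 'Fu': np.float64(10.82), 'Fn': np.float64(0.44), 'Fz': np.float64(1.08), 'yaw': 0.1378}
```

```bash
python3 - <<'E' 2>/dev/null
from h import *
y=YS+0.2
print(arm.move_l(tgt(127,y,z=125.8),down(y),vel=10,stop_force=9)); arm.sleep(.1)
for k in range(5): s=st(y);print(s); arm.sleep(.05)
E
```

```text
False
{'t': 17.1, 'D': np.float64(128.21), 'lat': np.float64(-0.14), 'z': np.float64(125.5), 'Fu': np.float64(9.7), 'Fn': np.float64(-0.81), 'Fz': np.float64(-4.78), 'yaw': 0.136}
{'t': 17.15, 'D': np.float64(128.22), 'lat': np.float64(-0.12), 'z': np.float64(125.49), 'Fu': np.float64(9.2), 'Fn': np.float64(0.51), 'Fz': np.float64(-5.87), 'yaw': 0.136}
{'t': 17.2, 'D': np.float64(128.18), 'lat': np.float64(-0.11), 'z': np.float64(125.5), 'Fu': np.float64(10.01), 'Fn': np.float64(-0.94), 'Fz': np.float64(-5.3), 'yaw': 0.1359}
{'t': 17.25, 'D': np.float64(128.21), 'lat': np.float64(-0.13), 'z': np.float64(125.47), 'Fu': np.float64(9.36), 'Fn': np.float64(0.86), 'Fz': np.float64(-4.22), 'yaw': 0.1359}
{'t': 17.3, 'D': np.float64(128.19), 'lat': np.float64(-0.1), 'z': np.float64(125.49), 'Fu': np.float64(10.83), 'Fn': np.float64(-1.15), 'Fz': np.float64(-4.83), 'yaw': 0.1359}
```

```bash
cat >> h.py <<'E'
def avg(yaw,n=6,dt=0.01,P=P0):
    L=[]
    for k in range(n):
        L.append(st(yaw,P)); arm.sleep(dt)
    r={k:round(float(np.mean([l[k] for l in L])),4 if k=="yaw" else 2) for k in L[0]}; r["sd"]=round(float(np.std([l["Fu"] for l in L])),2); return r
E
python3 - <<'E' 2>/dev/null
from h import *
y=YS+0.2
Dc=127
while Dc>119:
    Dc-=0.6
    arm.move_l(tgt(Dc,y,z=126),down(y),vel=6,stop_force=9)
    s=avg(y); print(Dc,s)
    if s["Fu"]>14.8: break
E
```

```text
126.4 {'t': 17.63, 'D': 127.64, 'lat': -0.14, 'z': 125.67, 'Fu': 10.12, 'Fn': -0.16, 'Fz': -5.82, 'yaw': 0.1359, 'sd': 0.52}
125.80000000000001 {'t': 17.93, 'D': 127.08, 'lat': -0.16, 'z': 125.65, 'Fu': 10.3, 'Fn': 0.09, 'Fz': -5.85, 'yaw': 0.1359, 'sd': 0.31}
125.20000000000002 {'t': 18.23, 'D': 126.51, 'lat': -0.15, 'z': 125.64, 'Fu': 10.83, 'Fn': 0.12, 'Fz': -6.02, 'yaw': 0.136, 'sd': 0.53}
124.60000000000002 {'t': 18.53, 'D': 125.97, 'lat': -0.17, 'z': 125.63, 'Fu': 11.03, 'Fn': 0.3, 'Fz': -6.53, 'yaw': 0.136, 'sd': 0.49}
124.00000000000003 {'t': 18.83, 'D': 125.39, 'lat': -0.17, 'z': 125.63, 'Fu': 10.79, 'Fn': 0.02, 'Fz': -6.17, 'yaw': 0.136, 'sd': 0.49}
123.40000000000003 {'t': 19.13, 'D': 124.83, 'lat': -0.17, 'z': 125.62, 'Fu': 11.11, 'Fn': -0.09, 'Fz': -6.0, 'yaw': 0.1361, 'sd': 0.44}
122.80000000000004 {'t': 19.43, 'D': 124.52, 'lat': -0.19, 'z': 125.59, 'Fu': 12.86, 'Fn': -0.53, 'Fz': -5.73, 'yaw': 0.1362, 'sd': 0.48}
122.20000000000005 {'t': 19.73, 'D': 124.3, 'lat': -0.22, 'z': 125.54, 'Fu': 14.76, 'Fn': -0.53, 'Fz': -5.53, 'yaw': 0.1365, 'sd': 0.7}
121.60000000000005 {'t': 20.03, 'D': 124.11, 'lat': -0.22, 'z': 125.5, 'Fu': 16.52, 'Fn': -0.67, 'Fz': -5.12, 'yaw': 0.1368, 'sd': 0.64}
```

```bash
cat > swing.py <<'E'
from h import *
import sys,json
def step(rel,Dc,vel,lat=0,z=126):
    y=YS+rel
    hit=arm.move_l(tgt(Dc,y,z=z,lat=lat),down(y),vel=vel,stop_force=8)
    s=avg(y,5); s["Tz"]=round(float(np.mean([arm.get_wrist_torque()[2] for _ in range(5)])),3); s["hit"]=hit
    return s
E
python3 - <<'E' 2>/dev/null
from swing import *
arm.sleep(0.15)
print(avg(YS+.2))
Dc=121.7;rel=0.2
while rel>0.105:
    rel-=0.01
    s=step(rel,Dc,6)
    print(round(rel,3),round(Dc,2),s)
    if s["Fu"]>19.5 or s["Fu"]<12.8 or s["hit"] or abs(s["Fn"])>9: print("check"); break
    Dc+=np.clip((s["Fu"]-16)/5*0.6,-.4,.4)
E
```

```text
{'t': 20.23, 'D': 124.11, 'lat': -0.2, 'z': 125.51, 'Fu': 15.89, 'Fn': -0.81, 'Fz': -4.83, 'yaw': 0.1368, 'sd': 0.41}
0.19 121.7 {'t': 20.64, 'D': 124.14, 'lat': -0.17, 'z': 125.52, 'Fu': 16.45, 'Fn': -0.66, 'Fz': -5.38, 'yaw': 0.1267, 'sd': 0.22, 'Tz': -0.081, 'hit': False}
0.18 121.75 {'t': 21.05, 'D': 124.15, 'lat': -0.18, 'z': 125.52, 'Fu': 15.8, 'Fn': -0.7, 'Fz': -5.2, 'yaw': 0.1168, 'sd': 0.26, 'Tz': -0.11, 'hit': False}
0.17 121.73 {'t': 21.46, 'D': 124.16, 'lat': -0.2, 'z': 125.51, 'Fu': 16.32, 'Fn': -0.97, 'Fz': -5.22, 'yaw': 0.1067, 'sd': 0.15, 'Tz': -0.141, 'hit': False}
0.16 121.77 {'t': 21.87, 'D': 124.17, 'lat': -0.21, 'z': 125.51, 'Fu': 16.18, 'Fn': -0.91, 'Fz': -5.04, 'yaw': 0.0967, 'sd': 0.34, 'Tz': -0.131, 'hit': False}
0.15 121.79 {'t': 22.27, 'D': 124.18, 'lat': -0.23, 'z': 125.52, 'Fu': 15.78, 'Fn': -0.88, 'Fz': -5.68, 'yaw': 0.0866, 'sd': 0.53, 'Tz': -0.166, 'hit': False}
0.14 121.76 {'t': 22.68, 'D': 124.17, 'lat': -0.24, 'z': 125.52, 'Fu': 16.05, 'Fn': -1.38, 'Fz': -5.54, 'yaw': 0.0767, 'sd': 0.57, 'Tz': -0.138, 'hit': False}
0.13 121.77 {'t': 23.09, 'D': 124.19, 'lat': -0.26, 'z': 125.51, 'Fu': 15.88, 'Fn': -1.4, 'Fz': -5.59, 'yaw': 0.0667, 'sd': 0.61, 'Tz': -0.143, 'hit': False}
0.12 121.76 {'t': 23.5, 'D': 124.19, 'lat': -0.26, 'z': 125.52, 'Fu': 16.47, 'Fn': -1.03, 'Fz': -4.91, 'yaw': 0.0567, 'sd': 0.4, 'Tz': -0.195, 'hit': False}
0.11 121.81 {'t': 23.91, 'D': 124.2, 'lat': -0.3, 'z': 125.51, 'Fu': 15.86, 'Fn': -1.59, 'Fz': -5.54, 'yaw': 0.0466, 'sd': 0.61, 'Tz': -0.145, 'hit': False}
0.1 121.79 {'t': 24.32, 'D': 124.21, 'lat': -0.3, 'z': 125.52, 'Fu': 15.87, 'Fn': -1.81, 'Fz': -5.27, 'yaw': 0.0366, 'sd': 0.48, 'Tz': -0.259, 'hit': False}
```

```bash
python3 - <<'E' 2>/dev/null
from swing import *
Dc=121.78;rel=0.1
while rel>0.012:
    rel-=0.01 if rel>0.035 else 0.005
    s=step(rel,Dc,6)
    print(round(rel,3),round(Dc,2),s)
    if s["Fu"]>19.5 or s["Fu"]<12.8 or s["hit"] or abs(s["Fn"])>5: print("check"); break
    Dc+=np.clip((s["Fu"]-16)/5*0.6,-.4,.4)
E
```

```text
0.09 121.78 {'t': 24.73, 'D': 124.2, 'lat': -0.31, 'z': 125.52, 'Fu': 15.57, 'Fn': -1.69, 'Fz': -5.15, 'yaw': 0.0266, 'sd': 0.74, 'Tz': -0.213, 'hit': False}
0.08 121.73 {'t': 25.13, 'D': 124.19, 'lat': -0.33, 'z': 125.51, 'Fu': 15.88, 'Fn': -1.87, 'Fz': -5.49, 'yaw': 0.0166, 'sd': 0.34, 'Tz': -0.286, 'hit': False}
0.07 121.71 {'t': 25.54, 'D': 124.2, 'lat': -0.33, 'z': 125.52, 'Fu': 15.71, 'Fn': -2.06, 'Fz': -5.0, 'yaw': 0.0066, 'sd': 0.32, 'Tz': -0.249, 'hit': False}
0.06 121.68 {'t': 25.95, 'D': 124.19, 'lat': -0.36, 'z': 125.51, 'Fu': 15.7, 'Fn': -1.83, 'Fz': -5.46, 'yaw': -0.0034, 'sd': 0.28, 'Tz': -0.261, 'hit': False}
0.05 121.64 {'t': 26.36, 'D': 124.19, 'lat': -0.36, 'z': 125.52, 'Fu': 16.12, 'Fn': -2.6, 'Fz': -5.11, 'yaw': -0.0133, 'sd': 0.37, 'Tz': -0.326, 'hit': False}
0.04 121.66 {'t': 26.77, 'D': 124.18, 'lat': -0.38, 'z': 125.51, 'Fu': 16.08, 'Fn': -2.57, 'Fz': -5.54, 'yaw': -0.0234, 'sd': 0.2, 'Tz': -0.299, 'hit': False}
0.03 121.67 {'t': 27.18, 'D': 124.21, 'lat': -0.39, 'z': 125.52, 'Fu': 15.9, 'Fn': -2.58, 'Fz': -5.34, 'yaw': -0.0334, 'sd': 0.24, 'Tz': -0.308, 'hit': False}
0.025 121.66 {'t': 27.48, 'D': 124.2, 'lat': -0.4, 'z': 125.53, 'Fu': 15.82, 'Fn': -2.71, 'Fz': -5.36, 'yaw': -0.0384, 'sd': 0.44, 'Tz': -0.335, 'hit': False}
0.02 121.63 {'t': 27.77, 'D': 124.2, 'lat': -0.41, 'z': 125.52, 'Fu': 15.99, 'Fn': -2.16, 'Fz': -5.02, 'yaw': -0.0434, 'sd': 0.31, 'Tz': -0.345, 'hit': False}
0.015 121.63 {'t': 28.07, 'D': 124.2, 'lat': -0.42, 'z': 125.52, 'Fu': 16.28, 'Fn': -2.68, 'Fz': -5.43, 'yaw': -0.0484, 'sd': 0.3, 'Tz': -0.307, 'hit': False}
0.01 121.67 {'t': 28.38, 'D': 124.22, 'lat': -0.43, 'z': 125.53, 'Fu': 16.12, 'Fn': -3.18, 'Fz': -5.58, 'yaw': -0.0534, 'sd': 0.39, 'Tz': -0.352, 'hit': False}
```

```bash
python3 - <<'E' 2>/dev/null
from swing import *
Dc=121.66;rel=0.01
while rel>-0.022:
    rel-=0.003
    s=step(rel,Dc,5)
    print(round(rel,3),round(Dc,2),s)
    if s["Fu"]>19.5 or s["Fu"]<12.8 or s["hit"] or s["Fn"]<-6 : print("check"); break
    Dc+=np.clip((s["Fu"]-16)/5*0.6,-.4,.4)
E
```

```text
0.007 121.66 {'t': 28.67, 'D': 124.22, 'lat': -0.45, 'z': 125.52, 'Fu': 15.8, 'Fn': -2.76, 'Fz': -5.2, 'yaw': -0.0564, 'sd': 0.73, 'Tz': -0.366, 'hit': False}
0.004 121.64 {'t': 28.96, 'D': 124.21, 'lat': -0.45, 'z': 125.52, 'Fu': 16.29, 'Fn': -2.61, 'Fz': -5.4, 'yaw': -0.0594, 'sd': 0.45, 'Tz': -0.325, 'hit': False}
0.001 121.67 {'t': 29.25, 'D': 124.23, 'lat': -0.45, 'z': 125.52, 'Fu': 16.32, 'Fn': -3.29, 'Fz': -5.26, 'yaw': -0.0624, 'sd': 0.72, 'Tz': -0.386, 'hit': False}
-0.002 121.71 {'t': 29.54, 'D': 124.24, 'lat': -0.45, 'z': 125.53, 'Fu': 16.12, 'Fn': -2.93, 'Fz': -5.5, 'yaw': -0.0654, 'sd': 0.57, 'Tz': -0.364, 'hit': False}
-0.005 121.72 {'t': 29.83, 'D': 124.24, 'lat': -0.46, 'z': 125.53, 'Fu': 15.32, 'Fn': -2.96, 'Fz': -5.48, 'yaw': -0.0684, 'sd': 0.27, 'Tz': -0.358, 'hit': False}
-0.008 121.64 {'t': 30.12, 'D': 124.22, 'lat': -0.62, 'z': 125.51, 'Fu': 15.85, 'Fn': -4.14, 'Fz': -4.32, 'yaw': -0.0714, 'sd': 0.21, 'Tz': -0.345, 'hit': False}
-0.011 121.62 {'t': 30.42, 'D': 124.2, 'lat': -1.02, 'z': 125.46, 'Fu': 15.66, 'Fn': -7.06, 'Fz': -2.2, 'yaw': -0.0742, 'sd': 0.85, 'Tz': -0.139, 'hit': False}
check
```

```bash
python3 - <<'E' 2>/dev/null
from swing import *
s=step(-0.0125,121.65,5); print(s)
arm.sleep(0.25); print(avg(YS-.0125))
snap("scene","s5")
im=cv2.imread("pics/s5.png");cv2.imwrite("pics/s5c.png",cv2.resize(im[190:330,190:410],None,fx=3.6,fy=3.6,interpolation=cv2.INTER_CUBIC))
E
```

```text
{'t': 30.71, 'D': 124.19, 'lat': -1.22, 'z': 125.46, 'Fu': 15.74, 'Fn': -8.59, 'Fz': -0.87, 'yaw': -0.0756, 'sd': 0.58, 'Tz': -0.046, 'hit': False}
{'t': 31.0, 'D': 124.2, 'lat': -1.21, 'z': 125.46, 'Fu': 16.1, 'Fn': -8.54, 'Fz': -0.92, 'yaw': -0.0756, 'sd': 0.28}
```

View pics/s5c.png

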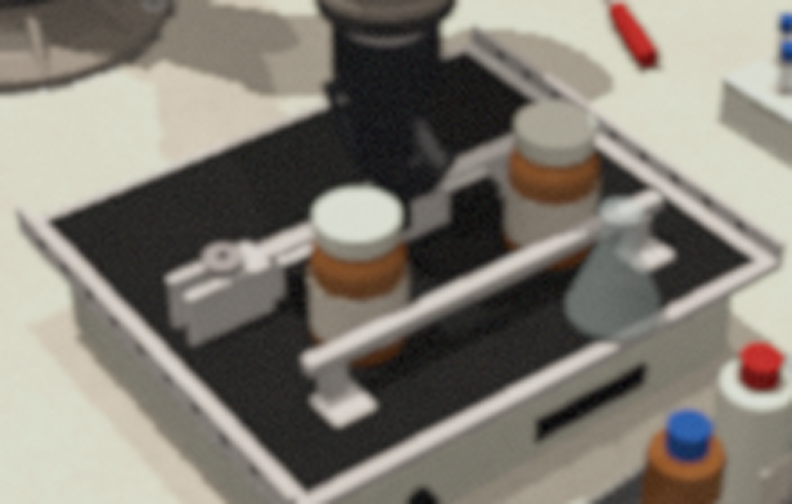

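```bash
python3 - <<'E' 2>/dev/null
from swing import *
y=YS-0.009
def go(D,vel,sf):
    h=arm.move_l(tgt(D,y,z=125.5),down(y),vel=vel,stop_force=sf); s=avg(y,5); s["Tz"]=round(float(arm.get_wrist_torque()[2]),3); print(D,h,s); return h,s
go(123.5,5,12)
for D in(127,131,135,138):
    h,s=go(D,8,8)
    if h or abs(s["Fn"])>9: print("check");break
E
```

```text
123.5 False {'t': 31.64, 'D': 125.03, 'lat': -0.75, 'z': 125.06, 'Fu': 10.95, 'Fn': -5.25, 'Fz': -3.23, 'yaw': -0.0729, 'sd': 0.55, 'Tz': -0.103}
127 False {'t': 32.27, 'D': 128.29, 'lat': -0.76, 'z': 125.03, 'Fu': 10.53, 'Fn': -4.45, 'Fz': -4.35, 'yaw': -0.0732, 'sd': 0.28, 'Tz': -0.178}
131 False {'t': 32.96, 'D': 131.98, 'lat': -0.78, 'z': 125.04, 'Fu': 8.68, 'Fn': -4.59, 'Fz': -4.3, 'yaw': -0.0733, 'sd': 0.27, 'Tz': -0.228}
135 False {'t': 33.65, 'D': 135.7, 'lat': -0.78, 'z': 125.05, 'Fu': 7.54, 'Fn': -4.82, 'Fz': -4.47, 'yaw': -0.0735, 'sd': 0.29, 'Tz': -0.096}
138 False {'t': 34.22, 'D': 138.5, 'lat': -0.79, 'z': 125.05, 'Fu': 6.6, 'Fn': -4.93, 'Fz': -5.12, 'yaw': -0.0737, 'sd': 0.64, 'Tz': -0.094}
```

```bash
python3 - <<'E' 2>/dev/null
from swing import *
y=YS-0.009
D=138
while D<147:
    D+=1 if D<141 else 0.5
    h=arm.move_l(tgt(D,y,z=125.5),down(y),vel=6,stop_force=8); s=avg(y,5);print(D,h,s)
    if h or s["Fu"]<0.5 or abs(s["Fn"])>10: print("stop");break
E
```

```text
139 False {'t': 34.58, 'D': 139.37, 'lat': -0.79, 'z': 125.06, 'Fu': 5.98, 'Fn': -4.53, 'Fz': -4.65, 'yaw': -0.0738, 'sd': 0.72}
140 False {'t': 34.93, 'D': 140.27, 'lat': -0.79, 'z': 125.07, 'Fu': 5.45, 'Fn': -4.98, 'Fz': -5.01, 'yaw': -0.0739, 'sd': 0.67}
141 False {'t': 35.29, 'D': 141.22, 'lat': -0.81, 'z': 125.06, 'Fu': 5.36, 'Fn': -4.83, 'Fz': -4.49, 'yaw': -0.0739, 'sd': 0.69}
141.5 False {'t': 35.58, 'D': 141.62, 'lat': -0.81, 'z': 125.06, 'Fu': 4.79, 'Fn': -4.79, 'Fz': -4.75, 'yaw': -0.074, 'sd': 0.55}
142.0 False {'t': 35.88, 'D': 142.07, 'lat': -0.82, 'z': 125.05, 'Fu': 4.34, 'Fn': -4.65, 'Fz': -4.59, 'yaw': -0.074, 'sd': 0.53}
142.5 False {'t': 36.17, 'D': 142.53, 'lat': -0.81, 'z': 125.06, 'Fu': 4.68, 'Fn': -4.56, 'Fz': -5.16, 'yaw': -0.074, 'sd': 0.16}
143.0 False {'t': 36.46, 'D': 142.96, 'lat': -0.83, 'z': 125.05, 'Fu': 4.0, 'Fn': -5.26, 'Fz': -4.66, 'yaw': -0.0741, 'sd': 0.37}
143.5 False {'t': 36.75, 'D': 143.06, 'lat': -0.81, 'z': 125.07, 'Fu': 2.06, 'Fn': -4.87, 'Fz': -5.14, 'yaw': -0.0743, 'sd': 0.75}
144.0 False {'t': 37.04, 'D': 143.1, 'lat': -0.81, 'z': 125.07, 'Fu': 0.1, 'Fn': -4.87, 'Fz': -5.73, 'yaw': -0.0746, 'sd': 0.5}
stop
```

```bash
python3 - <<'E' 2>/dev/null
from swing import *
y=YS-0.008
print(arm.move_l(tgt(143.6,y,z=121.0),down(y),vel=6,stop_force=5)); print(avg(y))
arm.move_gripper(26); arm.sleep(0.3); s=avg(y); print(arm.get_width(),s)
p=arm.get_ee_pos()
arm.move_l([p[0],p[1],160],vel=40,stop_force=4); print(avg(y))
E
```

```text
True
{'t': 37.33, 'D': 143.14, 'lat': -0.78, 'z': 124.72, 'Fu': -1.61, 'Fn': 2.38, 'Fz': 1.45, 'yaw': -0.0747, 'sd': 0.41}
26.022420876893428 {'t': 37.97, 'D': 144.04, 'lat': -1.79, 'z': 124.02, 'Fu': 0.11, 'Fn': -0.17, 'Fz': 0.1, 'yaw': -0.074, 'sd': 0.55}
{'t': 39.07, 'D': 144.06, 'lat': -1.92, 'z': 159.73, 'Fu': 0.26, 'Fn': 0.21, 'Fz': -0.11, 'yaw': -0.0741, 'sd': 0.53}
```

```bash
python3 - <<'E' 2>/dev/null
from swing import *
p=arm.get_ee_pos()
arm.move_l([p[0],p[1],260],vel=120)
arm.move_l([590,-28,315],down(-0.065),vel=150); arm.sleep(.2)
i,im=snap("wrist","w6"); snap("scene","s6")
print(arm.get_clock(),arm.get_ft_force())
cv2.imwrite("pics/c6.png",cv2.resize(im[0:110,300:440],None,fx=5,fy=5,interpolation=cv2.INTER_CUBIC))
im=cv2.imread("pics/s6.png");cv2.imwrite("pics/s6c.png",cv2.resize(im[190:330,190:410],None,fx=3.6,fy=3.6,interpolation=cv2.INTER_CUBIC))
E
```

```text
40.9167 [-0.43435694 -0.32584248  0.32470213]
```

View pics/w6.png

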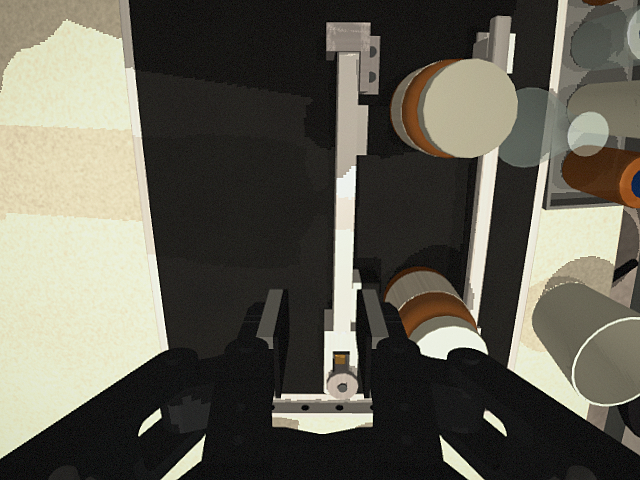

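View pics/c6.png

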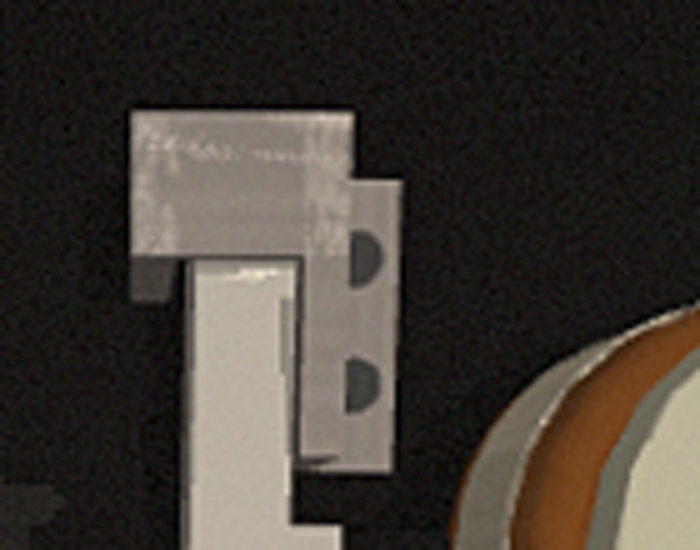

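View pics/s6c.png

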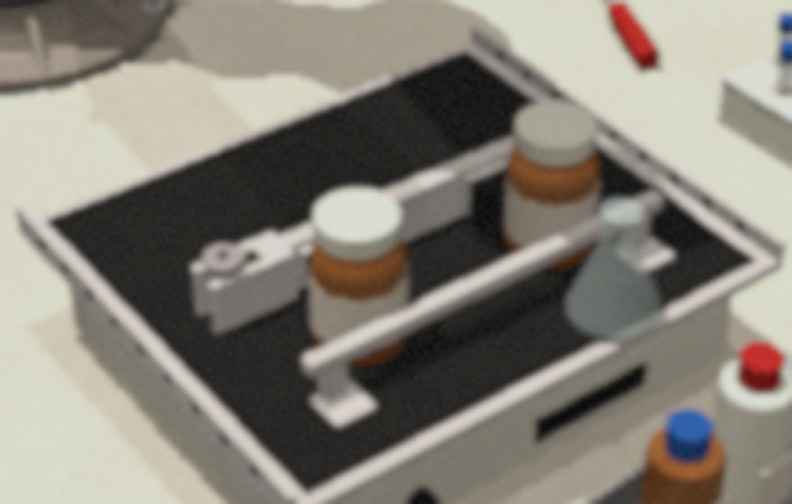

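```bash
python3 - <<'E' 2>/dev/null
import cv2
im=cv2.imread("pics/w6.png")
cv2.imwrite("pics/c6b.png",cv2.resize(im[40:180,310:390],None,fx=4,fy=4,interpolation=cv2.INTER_CUBIC))
cv2.imwrite("pics/c6d.png",cv2.resize(im[260:415,290:390],None,fx=4,fy=4,interpolation=cv2.INTER_CUBIC)[:600])
E
```

```text
(no output)
```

View pics/c6b.png

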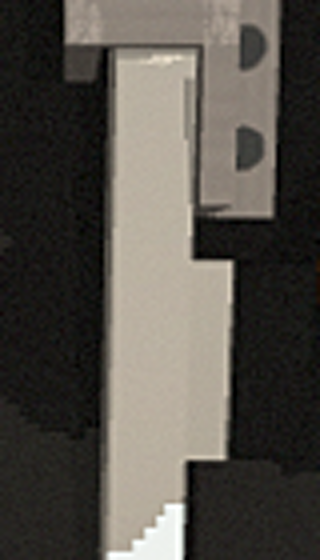

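View pics/c6d.png

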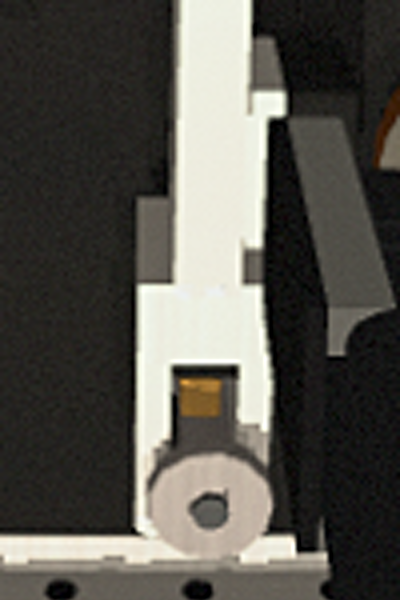

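```bash
python3 - <<'E' 2>/dev/null
from h import *
i=dict(np.load("pics/w6.npz"))
B=lambda x,y:[310+(x-1.5)/4,40+(y-1.5)/4]
F=lambda x,y:[290+(x-1.5)/4,260+(y-1.5)/4]
ph=plane(i,[F(210,507)],163)[0][:2]
r=plane(i,[B(65,46),B(65-0,46)],162)
C=lambda x,y:[300+(x-2)/5,(y-2)/5]
k=plane(i,[C(130,111),C(354,111)],162)[:,:2]; kb=k.mean(0)
d=kb-ph; L=np.linalg.norm(d); u=d/L; print("post",ph,"keeper back centre",kb,"L",L,"(284 nominal) yaw",np.arctan2(-u[0],u[1]))
n=np.array([u[1],-u[0]])
b=plane(i,[B(215,261),B(210,460)],150)[:,:2]; a=(b-ph)@u; print("bumper along from post",a,"-> bar origin",a.mean()-70,"nose",a.mean()+65)
e=plane(i,[B(113,100),B(194,100),B(103,500),B(185,500)],150)[:,:2]; e2=plane(i,[F(176,100),F(252,60),F(136,300),F(268,300)],150)[:,:2]
print("lateral",(e-ph)@n,(e2-ph)@n)
c0=(e[0]+e[1])/2; c1=plane(i,[F(175,200),F(244,200)],150)[:,:2].mean(0); q=(c0-c1); print("bar rel yaw",np.arctan2(-q[0],q[1])-np.arctan2(-u[0],u[1]),(c1-ph)@n,(c0-ph)@n)
print("bottle b cap",plane(i,[[467,108]],215),"before 677.4,43.3")
for cam in["top"]:
  arm.read_camera(cam)
  for q in("bottle_a","bar"):
    for dd in arm.silhouettes(cam,q)[:3]: print(q,dd["confidence"],dd["extent"])
E
```

```text
post [ 596.25974566 -179.90017878] keeper back centre [614.78121984 103.83437601] L 284.3384296683578 (284 nominal) yaw -0.06518498835754484
bumper along from post [230.75112288 194.99030856] -> bar origin 142.87071571981343 nose 277.87071571981346
lateral [-6.1071659   8.21336559 -7.31034071  8.0618496 ] [ -7.82856418   7.52912174 -15.96117184  12.26730599]
bar rel yaw -0.008754161258028068 -0.6212904383428255 1.053099847903253
bottle b cap [[677.28350195  44.08990672 215.        ]] before 677.4,43.3
bottle_a 0.63 [289.9, 177.0, 316.8, 217.3]
bar 0.81 [288.6, 213.6, 414.4, 243.1]
```

```bash
python3 - <<'E'
from plant import arm
print(arm.get_clock(),arm.get_joint_velocities().round(4)); print(arm.close_job())
E
```

```text
41.0667 [-0.001  -0.0045  0.0014 -0.0014  0.0001  0.0009  0.0007]
the job is handed in; nothing more can be done
None
```

The bar is fitted, the nose is home in the keeper, and I handed the job in at about 41 s of the 72 s allowed. No verdict came back. The contact forces below come from the wrist sensor, since the post and keeper forces can't be read directly.

**What I did**
- **Fork on the post:** I gripped the bar about 10 mm from its centre and slipped the fork on with the bar 0.20 rad swung out. I then pressed until the stop came in at about 11 N and held about 16 N.
- **Swing:** I swung the bar into line in small corrected steps, with the force along it between 15.3 and 16.5 N. It met the keeper, I think the long leg, about 0.008 rad past the line. I held it there at an estimated 4 N on the keeper.
- **Run home:** I let the bar run 19 mm until the wrist felt the end wall, lowered it, opened the gripper and backed off.

**Last checks, from the wrist pictures**
- **Nose:** it works out 277.9 mm from the post, against 278 mm to the end wall, and it shows under the roof.
- **Alignment:** the bar is about 0.009 rad off line and about 1 mm off the line at the keeper. The post is in the slot.
- **Bottles:** `bottle_b` reads within 1 mm of where it was. `bottle_a` and the bystanders looked untouched, but I did not measure them.
- **Robot:** clear of everything, with the wrist force back near zero.

**Not certain**
- **Lying flat:** the first press stopped early because the bar touched the mat, so I lifted it slightly and pressed again. The final lowering also stopped on a force change. At release the bar may have dropped its last 1–2 mm, and I did not measure that it lies flat.
- **Fork root:** the first pictures put it about 3 mm from its stated place, so I relied on the tine tips, nose and bumper instead.

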